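Right the toppled book and close the book rack

TASK

The tall book has toppled in the desk's book rack and lies slanting over the sliding end. Stand it upright again in its place beside the other books and let go of it; only then slide the rack's end up until the row is held snugly, because the end's edge would score the leather if it were pushed while the book still leans. Keep the other books standing and leave the rest of the desk as it is.

Things in the scene. Friction and masses are not known exactly. Their poses are not given: they have to be found in the camera images.
- book_rack: Fixed wooden book rack. Base board 144 mm deep (its x), 300 mm long (its y), top 16 mm above the desk. Origin: middle of its underside; z up. The row runs along y. A fixed end panel (16 mm thick, 100 mm high above the base) has its inner face at y = -125 mm. Three books stand against it up to y = -61 mm; the tall book's place is next, y = -61 to -29 mm, x = 0, the sliding end beyond (+y).
- rack_end (a joint): Sliding end panel of the rack (16 mm thick, 124 mm wide, top 100 mm above the base), slides along the rack's y against about 3 N of friction and stays put. Value in m: its inner face is at rack y = -29 mm + value; 0 = closed on all four books, positive = open (starts at 0.060 to 0.074, range -0.036 to 0.085). A flat brass foot runs 72 mm outward (+y) from it over the base and carries a knob.
- end_knob (a point): Middle of the brass knob by which the sliding end is moved: an upright round knob 22 mm across and 20 mm high, from 10 mm below to 10 mm above this point, on a thinner neck on the brass foot. It stands 71 mm outward (rack +y) of the end's inner face, 46 mm above the desk; the foot's top is 23 mm below it.
- tall_book: Tall red leather book: 132 mm wide (its x), 190 tall (y), 32 thick (z), 0.2 to 0.45 kg. Origin: centre of one cover (z = 0), the other at z = +32 mm. Its head is the -y end: upright, -y points up, z along the rack's +y, origin 111 mm above the desk. At first it leans 31 to 40 degrees to the rack's +y, foot on the base, cover z = +32 mm on the sliding end's top, 55+ mm of its head jutting out.
- green_book: Green leather book that stands upright against the rack's fixed end: 120 mm wide, 170 mm tall, 24 mm thick, loose. Axes and origin as for the tall book; upright its origin is 101 mm above the desk.
- tan_book_1: Tan leather book standing next to the green one: 105 mm wide, 150 mm tall, 20 mm thick, loose. Axes and origin as for the tall book; upright its origin is 91 mm above the desk.
- tan_book_2: Second tan leather book, the same as the first, between it and the tall book's place.
- desk_clock_1: Brass desk clock, 72 mm tall, standing loose behind the rack. Origin under its foot. Leave alone.
- tumbler: Agate tumbler, 70 mm across, 109 mm tall, standing loose beyond the rack's fixed end. Origin under its foot. Leave alone.
- dish: Round green stone dish, 98 mm across, 30 mm high, loose, in front of the rack. Origin under its foot. Leave alone.
- glasses: Open spectacles, 134 by 134 by 41 mm, loose, at the left of the desk in front of the rack. Origin under the middle. Leave alone.
Mind the look-alikes: they are no part of the job. Leave any red look-alike of the tan_book_2 alone.

How it is judged:
By the outcome, as a careful person would: the job done as asked, in the order asked, and still so for the second after the job is handed in, with the robot touching nothing.
It also fails if it takes over 45 s, if anything falls off the work surface, if the arm or the gripper's body presses on something with over 40 N, if the wrist force passes 120 N, or if a joint passes its speed limit or range.

ROBOT

A 6-joint arm with a two-finger parallel gripper is mounted at the origin on a cart in front of the work surface, level with it; the furniture and walls round the work are solid. World frame = base frame: x ahead of the robot, y to its left, z up, the work surface at z = 0. Lengths are in mm, angles in rad, forces in N, time in s.
With the tool pointing down it reaches from about 375 to 900 mm from the base axis. Payload 3.1 kg.
Tool frame: the origin (TCP) lies midway between the tips of the shut fingers; the grasp point (between the pads) lies manip.grasp_offset behind it (manip.grasp_offset is the distance from the TCP to the grasp point, in mm); z points along the fingers, y is the line along which they close (so a half turn about z gives the same grasp; the last joint's range is limited). The gripper opens to 85 mm and grips with 20 to 120 N. Pads are 22 mm wide; open, the fingers measure 114 mm over their backs; the gripper's body (76 mm by 85 mm) begins 54 mm behind the grasp point. The pads swing forward as they close: fully open they stand 13 mm farther back than shut.
Start: joints at [-1.379, 0.527, 1.433, -0, 1.181, -0.178], TCP at [226.497, -582.491, 231.31] pointing down, gripper open.
Joint ranges: [-3.08, 3.08], [-0.75, 2.2], [0.22, 2.44], [-1.43, 4.57], [0, 2.65], [-2.85, 2.85]. Speed limits (rad/s): [2.79, 2.79, 3.14, 3.14, 3.14, 3.14].

INTERFACE

Orientations are given as [roll, pitch, yaw] about the fixed x, y, z axes, in that order (R = Rz(yaw) Ry(pitch) Rx(roll)).
In Python, from workcell import manip gives the robot as it stands. The module is installed in compiled form; this text tells all that it offers.
- The arm moves only by the tool carry_out, never from a script. Its argument "steps" is text: rows parted by semicolons, each of 4 numbers parted by spaces: the shift along the world's x, y, z in m, then the turn about the world's z in rad. A call has 1 to 20 rows; each row shifts and turns the commanded pose from where the row before left it; what a row does not reach is not made up. A row lasts 1/8 s, in which the tool goes at most 62.5 mm and 10.7 degrees, less where a joint would pass 70% of its speed; a pose out of reach is approached as far as the arm can. A call is refused whole if a number of a shift passes 0.0625 or a number of a turn 0.188, either way. A call with a gripper value outside its range is refused whole. "jaw" is the finger opening in m, from 0 to 0.0854, set as the call begins (left out, the last holds). The fingers move at their own pace and stop on an object; "squeeze" is the grip in N (left out, the last holds). Time passes only in rows, so rows that do not move let the fingers close. It gives the time, the measured TCP pose, the force, the opening and the grip force at its end, in the units of the state.
- manip.state(): the state, without advancing time (a new reading comes with each control period).
- manip.get_image(name): name is "scene" or "top" or "wrist"; returns the picture (420x560x3 uint8, blue, green, red); there is no depth.
- manip.get_calibration(name): a dict with "fx", "fy", "cx", "cy" (pixels), "eye" and "orientation" of the camera in the world. Camera axes: x right, y down, z forward; pixel columns grow to the right and rows downward; lengths in mm; the calibration is good to about 2 mm. A picture is of the moment at which its call begins: read the wrist's pose just before it. get_calibration takes no time and is no camera call; for the wrist camera it gives the pose at the moment of the call.
- manip.hand_in(): hands the job in; it is judged then, once.
The state is a dict: "time_s": time; "joints": joint angles; "joint_vel": joint speeds; "joint_torque": joint torques, N m; "eef_pos": TCP position; "eef_rot": TCP orientation; "ft_force": force on the tool from outside, world axes, zero at the start; "wrist_torque": the same for the moment, N m; "grip_width": finger opening in mm; "gripper_force": force on a finger pad.
Only numpy, scipy, OpenCV 4.12 (cv2) and the standard library are available. Lean on these libraries where they do the work, as an engineer would, in place of code of your own. Each camera call takes 0.05 s, during which the arm holds its last target. There are 200 camera calls.

## Working session

There is one attempt and no reset: what is moved stays moved. The work goes in short steps, Python scripts to look and compute and a tool call to move; the robot and the scene stay as the last step left them, time stands still between calls to the robot, and variables do not carry over. Pictures are saved under pics/ and viewed, at most 10 in all, crops included, and the job is handed in when it is done.

Besides the shell and the picture viewer there is one more tool, called as name(argument=value, ...) on one line, values as JSON. carry_out: Moves the arm, as the interface text tells. Its arguments: {"type":"object","properties":{"steps":{"type":"string"},"jaw":{"type":"number"},"squeeze":{"type":"number"}},"required":["steps"]}

```bash
mkdir -p pics; python3 - <<'E'
from workcell import manip
import cv2,numpy as np
for n in("scene","top"):
    im=manip.get_image(n); cv2.imwrite(f"pics/{n}0.png",im); c=manip.get_calibration(n); print(n,c)
s=manip.state(); print(s["time_s"],s["eef_pos"],s["eef_rot"],s["grip_width"],manip.grasp_offset)
E
```

```text
scene {'fx': 531.8809021279172, 'fy': 531.8809021279172, 'cx': 283.45822229122524, 'cy': 208.2021097412181, 'eye': array([1227.2523319 ,  304.78960129, 1203.5809899 ]), 'orientation': array([-2.58297572,  0.01264346,  1.83534972])}
top {'fx': 417.39535049835104, 'fy': 417.39535049835104, 'cx': 279.1536566094413, 'cy': 221.5709070505497, 'eye': array([ 457.50089279,  115.97361383, 1172.84887166]), 'orientation': array([-3.03908011,  0.01513417, -1.58341088])}
0.1 [ 226.37252894 -581.86832577  230.41089971] [-3.13962901e+00 -3.41527026e-04  3.70796372e-01] 85.4774693030477 18.700000000000003
```

View pics/scene0.png

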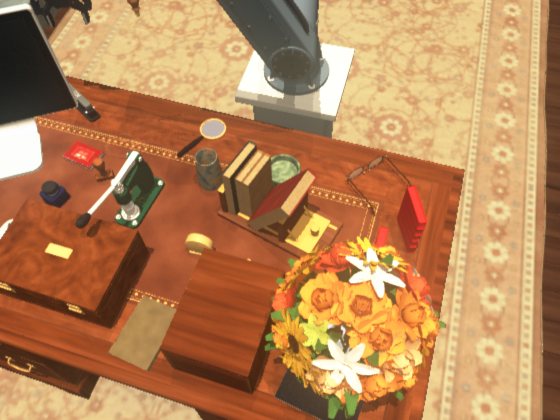

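View pics/top0.png

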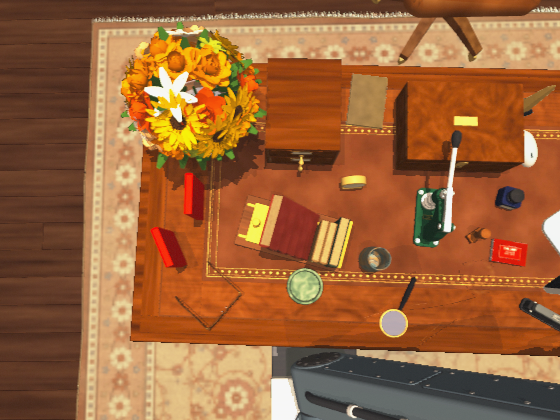

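The top view shows the rack around px (240-352, 193-268), with +y to the left. The knob is near (254, 222), the tall book is the dark red patch at (270-320, 195-262), and the other three books are at (312-352, 217-268). I'll take an enlarged crop for exact pixels.

```bash
python3 - <<'E'
import cv2,numpy as np
a=cv2.imread("pics/top0.png")[180:280,230:363]; b=cv2.imread("pics/scene0.png")[135:260,200:350]
cv2.imwrite("pics/c_top.png",cv2.resize(a,None,fx=6,fy=6,interpolation=cv2.INTER_CUBIC))
cv2.imwrite("pics/c_scene.png",cv2.resize(b,None,fx=4.8,fy=4.8,interpolation=cv2.INTER_CUBIC))
E
```

```text
(no output)
```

View pics/c_top.png

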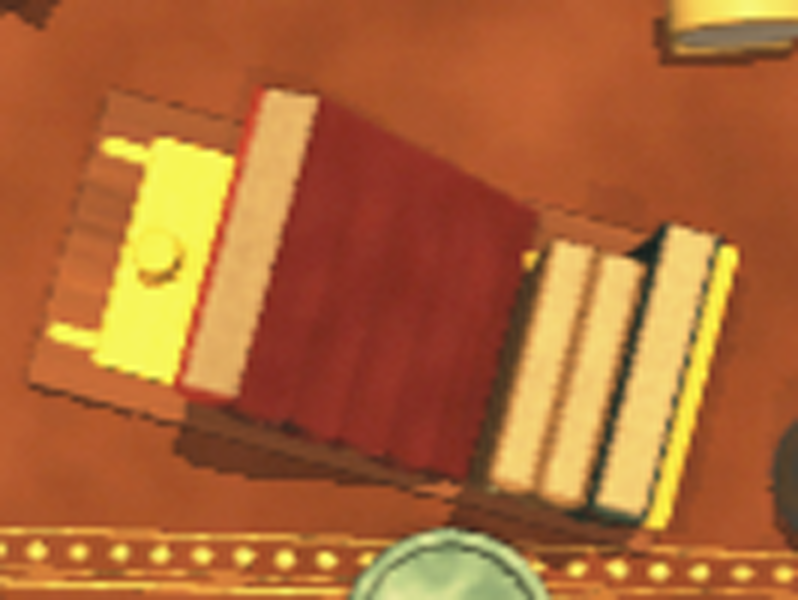

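View pics/c_scene.png

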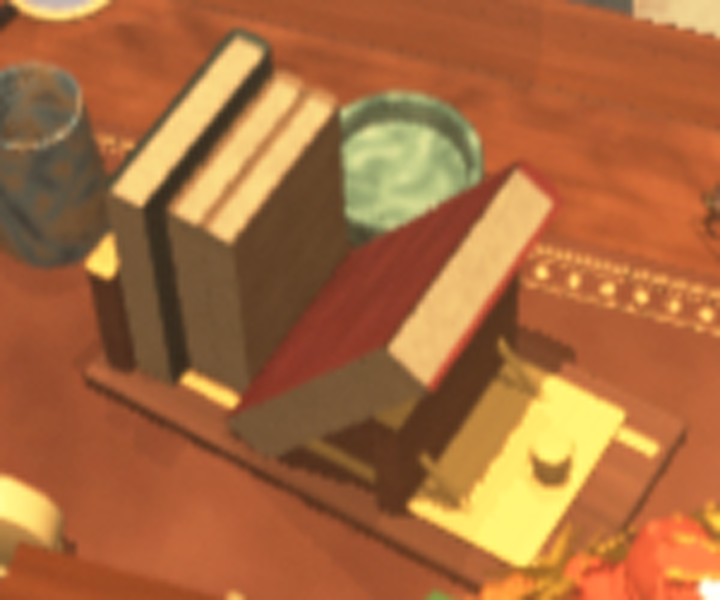

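The top crop gives these pixels at 6x:
- **Rack +y end corners:** (110,90) and (30,383).
- **Knob top:** (160,252).
- **Tall book's head edges:** (262,88)-(180,390) on the lower cover and (320,95)-(240,397) on the upper.
- **Tan book 2's edge:** (555,242)-(492,485).

The scene crop shows the same at 4.8x. The knob top is near (551,452), and the lower cover's head corners are near (555,205) and (432,388).

```bash
cat > h.py <<'E'
import numpy as np
from scipy.spatial.transform import Rotation as R
from workcell import manip
def ray(cam,u,v):
    c=manip.get_calibration(cam); d=R.from_euler("xyz",c["orientation"]).apply([(u-c["cx"])/c["fx"],(v-c["cy"])/c["fy"],1]); return np.array(c["eye"]),d/np.linalg.norm(d)
def onz(cam,u,v,z):
    e,d=ray(cam,u,v); return e+d*(z-e[2])/d[2]
def tri(p,q):
    A=np.zeros((3,3));b=np.zeros(3)
    for e,d in(ray("top",*p),ray("scene",*q)):
        M=np.eye(3)-np.outer(d,d);A+=M;b+=M@e
    return np.linalg.solve(A,b)
T=lambda u,v:(229.58+u/6,179.58+v/6)
S=lambda u,v:(199.6+u/4.8,134.6+v/4.8)
E
python3 - <<'E'
from h import *
np.set_printoptions(precision=1,suppress=True)
a=onz("top",*T(110,90),16);b=onz("top",*T(30,383),16);print("end corners",a,b,np.linalg.norm(a-b))
ex=(a-b)/np.linalg.norm(a-b);ey=np.array([-ex[1],ex[0],0]);o=(a+b)/2-150*ey;o[2]=0
yaw=np.arctan2(ex[1],ex[0]);print("rack",o,"yaw",yaw,"ex",ex,"ey",ey)
L=lambda p:np.array([(p-o)@ex,(p-o)@ey,p[2]])
print("knob top plane",L(onz("top",*T(160,252),56)),onz("top",*T(160,252),56),"tri",L(tri(T(160,252),S(551,452))))
for n,p,q in(("headlow -x",(180,390),(555,205)),("headlow +x",(262,88),(432,388)),("headup -x",(240,397),(520,167)),("headup +x",(320,95),(390,352)),("tan2 -x",(492,485),(335,100)),("tan2 +x",(555,242),(235,242)),("green",(718,235),(112,192))):
    w=tri(T(*p),S(*q));print(n,L(w),w)
print("tan2 z166",L(onz("top",*T(492,485),166)),L(onz("top",*T(555,242),166)))
print("fixed-end top z116",L(onz("top",*T(655,528),116)))
E
```

```text
end corners [654.2 218.8  16. ] [517.5 256.5  16. ] 141.7525080390071
rack [545.9  93.    0. ] yaw -0.2694585542630425 ex [ 1.  -0.3  0. ] ey [0.3 1.  0. ]
knob top plane [ -0.1 103.8  56. ] [573.5 193.1  56. ] tri [  0.5 104.   50.6]
headlow -x [-60.3  69.1 173.3] [506.2 175.7 173.3]
headlow +x [ 64.5  69.7 177.5] [626.6 143.1 177.5]
headup -x [-58.8  46.6 191.3] [501.6 153.6 191.3]
headup +x [ 65.   46.4 191.5] [620.9 120.5 191.5]
tan2 -x [-65.1 -61.  167.7] [466.9  51.5 167.7]
tan2 +x [ 35.  -59.9 166.9] [563.7  25.9 166.9]
green [  51.3 -120.   186.8] [563.4 -36.2 186.8]
tan2 z166 [-66.  -59.5 166. ] [ 35.1 -60.  166. ]
fixed-end top z116 [ -64.8 -132.7  116. ]
```

carry_out(steps="0.008 0.018 0.010 0.03; 0.015 0.033 0.010 0.05; 0.02 0.045 0.010 0.055; 0.021 0.047 0.010 0.055; 0.021 0.047 0 0.055; 0.021 0.047 0 0.055; 0.021 0.047 0 0.055; 0.021 0.047 0 0.055; 0.021 0.047 0 0.055; 0.021 0.047 0 0.055; 0.021 0.047 0 0.055; 0.021 0.047 0 0.055; 0.021 0.047 0 0.055; 0.021 0.047 0 0.055; 0.021 0.047 0 0.055; 0.02 0.045 0 0.055; 0.018 0.04 0 0.05; 0.014 0.027 0 0.037; 0 0 0 0", jaw=0.06)

```text
time_s: 2.48
eef_pos: [572.9, 192.0, 271.6]
eef_rot: [3.142, -0.0, 1.312]
ft_force: [0.6, -0.7, -0.5]
grip_width: 59.9
gripper_force: 0.0
```

carry_out(steps="0 0 -0.025 -0.011; 0 0 -0.04 0; 0 0 -0.04 0; 0 0 -0.025 0; 0 0 0 0")

```text
time_s: 3.1
eef_pos: [570.8, 188.5, 139.8]
eef_rot: [-3.136, 0.003, 1.296]
ft_force: [-0.2, -0.9, 0.4]
grip_width: 59.7
gripper_force: 0.0
```

```bash
python3 - <<'E'
from workcell import manip
import cv2,numpy as np
a=manip.get_image("scene")[100:280,180:400];b=manip.get_image("wrist")
cv2.imwrite("pics/p1.png",np.hstack([cv2.resize(a,(440,360)),cv2.resize(b,(360,360))]))
E
```

```text
(no output)
```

View pics/p1.png

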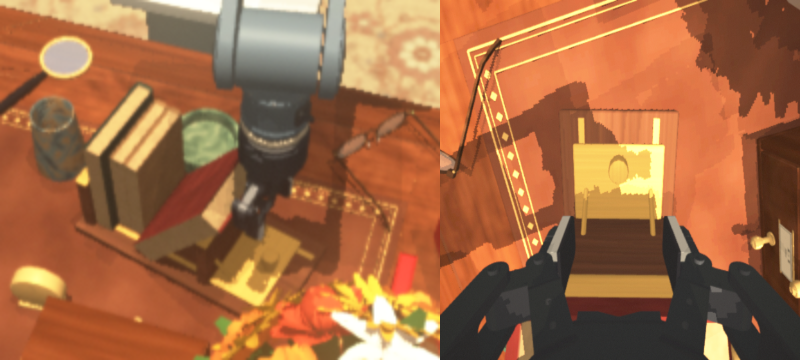

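The inset shows the two fingers standing just beyond the tall book's head, around px (255,225), with the knob and brass foot clear below. The next move pushes towards rack -y.

carry_out(steps="-0.0016 -0.0058 0 0; -0.0016 -0.0058 0 0; -0.0016 -0.0058 0 0; -0.0016 -0.0058 0 0; -0.0016 -0.0058 0.001 0; -0.0016 -0.0058 0.001 0; -0.0016 -0.0058 0.001 0; -0.0016 -0.0058 0.001 0; 0 0 0 0")

```text
time_s: 4.32
eef_pos: [561.8, 144.3, 147.5]
eef_rot: [3.139, -0.004, 1.295]
ft_force: [-0.7, 6.1, 11.2]
grip_width: 60.2
gripper_force: 0.7
```

```bash
python3 - <<'E'
from workcell import manip
import cv2,numpy as np
a=manip.get_image("scene")[100:250,200:350];b=manip.get_image("top")[160:285,220:370]
cv2.imwrite("pics/p2.png",np.hstack([cv2.resize(a,(400,400),interpolation=2),cv2.resize(b,(400,333),interpolation=2).repeat(1,0) if 0 else cv2.resize(b,(400,400),interpolation=2)]))
s=manip.state();print(s["ft_force"],s["wrist_torque"],s["eef_pos"])
E
```

```text
[-0.69958516  6.1753715  10.70838142] [ 0.76779794  0.37519578 -0.22199347] [561.80390436 144.41994509 147.46837602]
```

View pics/p2.png

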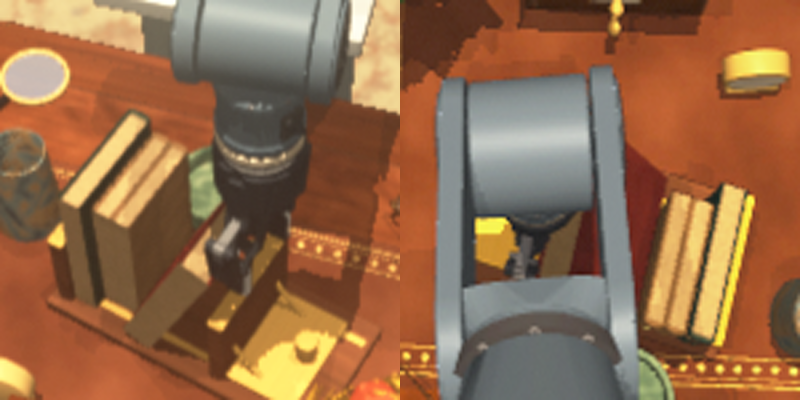

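The book has rotated part-way: its side edge now runs from (130,330) to (205,250). The force is mostly upward, so the rising head corner is catching under a ledge on the finger. I'll lift about 20 mm and then go on pushing.

carry_out(steps="0 0 0.008 0; 0 0 0.008 0; 0 0 0.004 0; 0 0 0 0")

```text
time_s: 4.92
eef_pos: [560.8, 142.9, 165.6]
eef_rot: [3.141, -0.0, 1.297]
ft_force: [0.5, 1.4, 1.7]
grip_width: 59.6
gripper_force: 0.3
```

carry_out(steps="-0.0013 -0.0048 0.001 0; -0.0013 -0.0048 0.001 0; -0.0013 -0.0048 0.001 0; -0.0013 -0.0048 0.001 0; 0 0 0 0")

```text
time_s: 5.55
eef_pos: [555.3, 123.3, 169.3]
eef_rot: [-3.141, 0.0, 1.296]
ft_force: [-1.2, -0.1, 0.2]
grip_width: 60.0
gripper_force: 0.0
```

carry_out(steps="-0.0013 -0.0048 0.0005 0; -0.0013 -0.0048 0.0005 0; -0.0013 -0.0048 0.0005 0; -0.0013 -0.0048 0.0005 0; -0.0013 -0.0048 0 0; -0.0013 -0.0048 0 0; 0 0 0 0")

```text
time_s: 6.42
eef_pos: [547.6, 94.7, 171.3]
eef_rot: [-3.141, 0.0, 1.296]
ft_force: [-0.2, 0.1, -0.9]
grip_width: 59.9
gripper_force: 0.0
```

```bash
python3 - <<'E'
from workcell import manip
import cv2,numpy as np
a=manip.get_image("scene")[110:250,210:340]
cv2.imwrite("pics/p3.png",cv2.resize(a,None,fx=4,fy=4,interpolation=2))
s=manip.state();print(s["ft_force"],s["eef_pos"])
E
```

```text
[-0.52439565  0.28550006  0.22883805] [547.66177285  94.90353442 171.27716316]
```

View pics/p3.png

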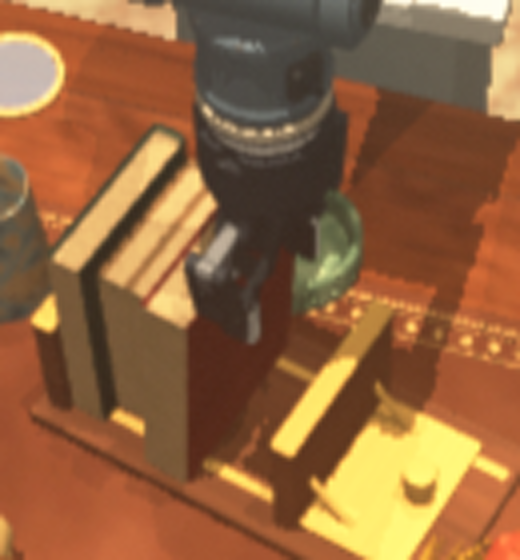

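The book now looks upright against the tan books, with its near edge vertical at x≈190. I'll press gently until the force shows contact.

carry_out(steps="-0.0013 -0.0048 0 0; -0.0013 -0.0048 0 0; -0.0008 -0.0029 0 0; 0 0 0 0")

```text
time_s: 6.98
eef_pos: [544.2, 82.3, 171.3]
eef_rot: [-3.142, -0.0, 1.296]
ft_force: [-0.4, 0.5, -0.9]
grip_width: 60.3
gripper_force: 0.0
```

carry_out(steps="-0.0005 -0.0019 0 0; -0.0005 -0.0019 0 0; -0.0005 -0.0019 0 0; 0 0 0 0")

```text
time_s: 7.48
eef_pos: [542.9, 77.2, 171.3]
eef_rot: [3.142, -0.001, 1.296]
ft_force: [0.5, 1.9, 0.2]
grip_width: 60.2
gripper_force: 1.0
```

carry_out(steps="-0.0005 -0.0019 0 0; 0 0 0 0; 0 0 0 0")

```text
time_s: 7.85
eef_pos: [542.8, 76.9, 171.7]
eef_rot: [3.141, -0.004, 1.295]
ft_force: [0.9, 6.6, 1.3]
grip_width: 60.4
gripper_force: 3.5
```

carry_out(steps="0.001 0.004 0 0; 0.003 0.01 0 0; 0.006 0.022 0 0; 0.008 0.03 0 0; 0.008 0.03 0 0; 0.0048 0.0203 0 0; 0 0 0 0")

```text
time_s: 8.72
eef_pos: [573.2, 192.4, 171.1]
eef_rot: [3.141, 0.0, 1.299]
ft_force: [-0.6, -0.7, 0.1]
grip_width: 59.7
gripper_force: 0.0
```

```bash
python3 - <<'E'
from workcell import manip
import cv2,numpy as np
a=manip.get_image("scene")[110:250,210:340];b=manip.get_image("wrist")
cv2.imwrite("pics/p4.png",np.hstack([cv2.resize(a,(372,400),interpolation=2),cv2.resize(b,(420,400))]))
s=manip.state();print(s["ft_force"],s["eef_pos"])
E
```

```text
[-0.1482664  -0.45258496 -0.29142452] [572.66040995 190.81709249 171.06053346]
```

View pics/p4.png

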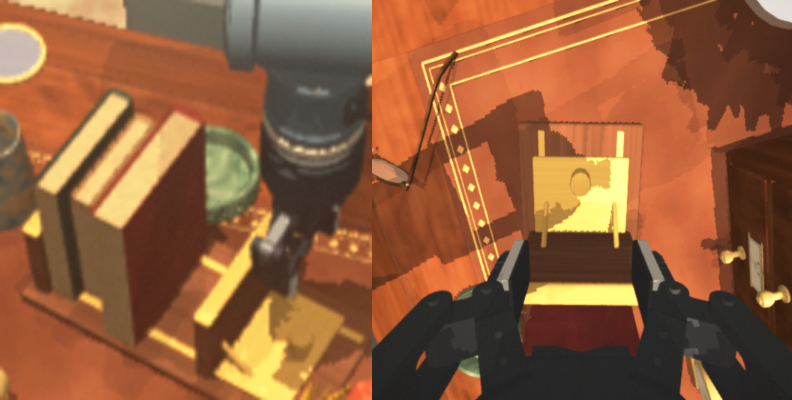

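The tall book stands upright and square next to the tan books, with the arm clear of it. The knob (580,183 in the wrist picture) lies midway between the fingers. The next moves go down, grip the knob and slide the end.

carry_out(steps="0.0005 0.001 -0.02 0; 0 0 -0.04 0; 0 0 -0.04 0; 0 0 -0.025 0; 0 0 -0.01 0; 0 0 -0.004 0; 0 0 0 0", jaw=0.055)

```text
time_s: 9.7
eef_pos: [574.2, 192.1, 33.1]
eef_rot: [3.14, -0.0, 1.296]
ft_force: [-0.4, -0.2, 0.3]
grip_width: 55.0
gripper_force: 0.0
```

carry_out(steps="0 0 0 0; 0 0 0 0; 0 0 0 0; 0 0 0 0; 0 0 0 0", jaw=0.015, squeeze=25)

```text
time_s: 10.32
eef_pos: [572.9, 192.7, 33.3]
eef_rot: [-3.141, -0.0, 1.297]
ft_force: [-2.1, 0.5, 6.1]
grip_width: 21.2
gripper_force: 24.9
```

carry_out(steps="-0.0008 -0.0029 0 0; -0.0013 -0.0048 0 0; -0.0013 -0.0048 0 0; -0.0013 -0.0048 0 0; -0.0013 -0.0048 0 0; -0.0013 -0.0048 0 0; -0.0013 -0.0048 0 0; -0.0013 -0.0048 0 0; -0.0013 -0.0048 0 0; -0.0013 -0.0048 0 0; -0.0008 -0.0029 0 0; 0 0 0 0")

```text
time_s: 11.82
eef_pos: [558.8, 144.1, 33.3]
eef_rot: [-3.139, -0.0, 1.297]
ft_force: [-3.7, 3.2, 7.4]
grip_width: 20.8
gripper_force: 25.0
```

carry_out(steps="-0.0005 -0.0019 0 0; -0.0005 -0.0019 0 0; -0.0005 -0.0019 0 0; -0.0005 -0.0019 0 0; 0 0 0 0")

```text
time_s: 12.45
eef_pos: [556.7, 136.7, 33.3]
eef_rot: [-3.139, -0.0, 1.297]
ft_force: [-3.8, 3.7, 7.3]
grip_width: 20.9
gripper_force: 25.0
```

carry_out(steps="-0.0003 -0.001 0 0; -0.0003 -0.001 0 0; 0 0 0 0")

```text
time_s: 12.82
eef_pos: [556.1, 135.0, 33.3]
eef_rot: [-3.139, -0.001, 1.297]
ft_force: [-4.0, 4.6, 7.4]
grip_width: 20.6
gripper_force: 25.0
```

carry_out(steps="-0.0003 -0.001 0 0; -0.0003 -0.001 0 0; 0 0 0 0")

```text
time_s: 13.2
eef_pos: [555.8, 133.6, 33.3]
eef_rot: [-3.139, -0.002, 1.296]
ft_force: [-3.1, 7.1, 7.1]
grip_width: 21.2
gripper_force: 24.9
```

carry_out(steps="-0.0003 -0.001 0 0; 0 0 0 0; 0 0 0 0")

```text
time_s: 13.58
eef_pos: [555.8, 133.5, 33.3]
eef_rot: [-3.14, -0.003, 1.296]
ft_force: [-2.6, 9.3, 5.4]
grip_width: 21.3
gripper_force: 24.9
```

carry_out(steps="0 0 0 0; 0 0 0 0; 0 0 0 0; 0 0 0.015 0; 0 0 0.04 0; 0.004 0.014 0.05 0; 0.008 0.028 0.05 0; 0.008 0.028 0.05 0; 0 0 0 0", jaw=0.055)

```text
time_s: 14.7
eef_pos: [580.3, 202.9, 243.7]
eef_rot: [3.13, -0.006, 1.299]
ft_force: [0.8, -0.3, 0.5]
grip_width: 55.0
gripper_force: 0.0
```

```bash
python3 - <<'E'
from workcell import manip
import cv2,numpy as np
a=manip.get_image("scene")[110:250,210:340];b=manip.get_image("top")[160:285,220:370]
cv2.imwrite("pics/p5.png",np.hstack([cv2.resize(a,(372,400),interpolation=2),cv2.resize(b,(420,350),interpolation=2)[:400] if 0 else cv2.resize(b,(420,400),interpolation=2)]))
s=manip.state();print(s["ft_force"],s["eef_pos"],s["time_s"])
E
```

```text
[-0.31238795 -0.50926033 -0.92041113] [576.53586023 200.7816818  238.42834686] 14.8
```

View pics/p5.png

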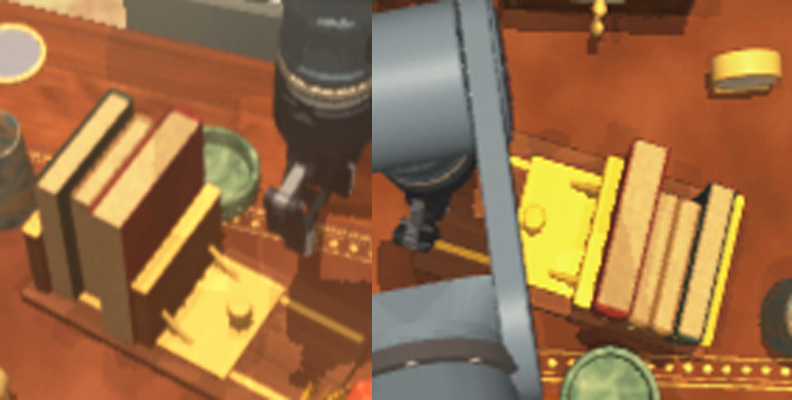

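The tall book stands upright, and the end (its top edge at (600,230) in the top view) is flush against it. All four books are standing, the dish and clock look unmoved, and the arm is clear. I'm handing in.

```bash
python3 -c "
from workcell import manip
print(manip.hand_in())"
```

```text
the job is handed in; nothing more can be done
None
```

The tall book stands upright beside the other three books, the rack's end was slid snug against it only after I let go of it, and the job is handed in at about 15 s of the 45 s allowed; the verdict was not shown.

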